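Load the hall key tray and hold the turntable at its third click

TASK

Put the green door fob, the bottle opener and the long door key inside the bamboo tray on the turntable while the turntable rests at home. Then take the turntable round by its upright peg, anticlockwise seen from above, past the first two click-stops to the third, where the peg lines up with the last brass stud, and finish still holding it there by the peg against its return spring. Leave the small padlock key and everything else on the table where they are.

Things in the scene. Friction and masses are not known exactly. Their poses are not given: they have to be found in the camera images.
- fob: Spare door fob of green plastic, lying flat on the table: body 32 x 28 mm, 9 mm thick, with a lug 14 mm wide and 6 mm thick reaching to x = +29 mm. Origin on the underside at the centre of the body; x along the lug, z up. Grip across y (28 mm). 20 to 33 g.
- opener: Flat aluminium bottle opener lying on the table, 94 mm long, 6 mm thick: a plain bar 18 mm wide from x = -47 to +19 mm, then a square ring head 32 mm wide to x = +47 mm. Origin on the underside at mid-length; x towards the head, z up. Grip the bar across y (18 mm), around x = -5 mm. About 50 g.
- opener_tail (a point): Point on the opener 2 mm from its plain end (opener x = -45 mm).
- opener_head (a point): Point on the opener 2 mm from its ring end (opener x = +45 mm).
- door_key: The long one of two silver steel keys, lying flat on the table: bow (head) 22 mm along x by 24 mm along y, 7 mm thick; blade 8 mm wide, 4 mm thick, reaching to x = +52 mm. Origin on the underside at the centre of the bow; x towards the blade tip, z up. Grip the bow across y (24 mm). About 22 g.
- door_key_tip (a point): Point on the door key 2 mm from its blade tip.
- small_key: The short padlock key of the two silver keys: bow 15 mm wide, 35 mm long overall, bow 5 mm thick. Same axes as the door key. Loose; leave it where it is.
- tray_in (a point): Centre of the inner floor of the bamboo tray that is fixed on the turntable, 36 mm above the table. Inside it measures 130 mm along this point's x and 160 mm along its y; walls 6 mm thick rise 18 mm above the floor. The axes turn with the turntable: -x points to the peg.
- turntable_axis (a point): Fixed point on the turntable's vertical axis at the height of the wooden disc's top, 32 mm above the table. The disc (radius 138 mm) turns on a fixed round stand of radius 155 mm, 16 mm thick, which bears four small brass studs at 147 mm from the axis: home, then the first, second and third click.
- peg (a point): Upright dark round wooden peg fixed on the disc on the side towards the robot, 14 mm in diameter, 50 mm tall (its top 82 mm above the table), 125 mm from the turntable axis; at least 60 mm free between it and the tray wall. This point is the centre of its foot, on the disc's top. Turning the disc carries it from the robot's left to the robot's right.
- turntable (a joint): Angle of the turntable in rad: 0 at home (against its stop), growing anticlockwise seen from above. Click-stops at 0.35, 0.70 and 1.05 (the third); end stop at 1.32. A spring always drives it home, also from the clicks: 1.5 to 6 N at the peg, about 4.5 N at the third click. Let go, it swings back to 0.
- dish: Round white ceramic dish, 100 mm across, 30 mm high. Loose; leave it where it is.
- glasses_case: Grey glasses case, 60 x 140 x 42 mm. Loose; leave it where it is.
- sanitiser: Clear bottle, 44 mm in diameter, 120 mm high. Loose; leave it where it is.
- candle_cup: Terracotta cup, 70 mm across, 70 mm high. Loose; leave it where it is.
- torch: Black pocket torch with an aluminium head, lying flat, 125 mm long, 34 mm high. Loose; leave it where it is.

How it is judged:
By the outcome, as a careful person would: the job done as asked, in the order asked, and still so for the second after the job is handed in, while the arm keeps its last pose, push and grip.
It also fails if it takes over 72 s, if anything falls off the work surface, if the arm or the gripper's body presses on something with over 40 N, if the wrist force passes 120 N, or if a joint passes its speed limit or range.

ROBOT

A 6-joint arm with a two-finger parallel gripper is mounted at the origin on the work surface. World frame = base frame: x ahead of the robot, y to its left, z up, the work surface at z = 0. Lengths are in mm, angles in rad, forces in N, time in s.
With the tool pointing down it reaches from about 350 to 775 mm from the base axis. Payload 7.3 kg.
Tool frame: the origin (TCP) lies between the finger pads; the fingertips stand 8 mm ahead of it and the grasp point (between the pads) lies 11 mm behind it; y points along the fingers, z is the direction in which the jaws open and shut, and the axes are right-handed (so a half turn about y gives the same grasp; the last joint's range is limited). The gripper opens to 92 mm and grips with 3 to 60 N. Pads are 19 mm wide; open, the fingers measure 130 mm over their backs; the gripper's body (75 mm by 190 mm) begins 47 mm behind the grasp point.
Start: joints at [-1.301, 0.342, 1.524, -0, 1.275, -0.146], TCP at [212.082, -480.276, 234.741] pointing down, gripper open.
Joint ranges: [-2.53, 2.53], [-0.77, 2.02], [0.04, 2.7], [-1, 4.14], [0.28, 2.66], [-3.11, 3.11]. Speed limits (rad/s): [2.57, 2.57, 3.14, 3.14, 3.14, 3.14].

INTERFACE

Orientations are given as [roll, pitch, yaw] about the fixed x, y, z axes, in that order (R = Rz(yaw) Ry(pitch) Rx(roll)).
In Python, from plant import bot, vision, job gives the robot as it stands. The module is installed in compiled form; this text tells all that it offers.
- The arm moves only by the tool arm_command, never from a script. Its argument "deltas" is a list of rows, each a list of 4 numbers: the shift along the tool's x, y, z in m, then the turn about the tool's y in degrees. In form: [[x, y, z, twist], ...]. A call has 1 to 5 rows; each row shifts and turns the commanded pose from where the row before left it, along the tool's axes as they then stand; what a row does not reach is not made up. A row lasts 1/10 s, in which the tool goes at most 50 mm and 8.59 degrees, less where a joint would pass 70% of its speed; a pose out of reach is approached as far as the arm can. A call is refused whole if a number of a shift passes 0.05 or a number of a turn 8.59, either way. A call with a gripper value outside its range is refused whole. "claw" is the closure in counts, from 0 (fully open) to 255 (shut), set as the call begins (left out, the last holds). The fingers move at their own pace and stop on an object; the grip force is fixed at half the most. Time passes only in rows, so rows that do not move let the fingers close. It gives the time, the measured TCP pose, the force and the opening at its end, in the units of the state.
- bot.get_obs(): the state, without advancing time (a new reading comes with each control period).
- vision.capture(name): name is "side" or "top"; returns a dict with "img" (400x640x3 uint8, red, green, blue), "camera_matrix" (3x3 intrinsics, pixels), "world_to_cam" (4x4, takes a point from world to camera coordinates). Camera axes: x right, y down, z forward; pixel columns grow to the right and rows downward; lengths in mm; the calibration is good to about 2 mm. A picture is of the moment at which its call begins. There is no depth.
- job.close_job(): hands the job in, once; it reports no verdict.
Trained networks look in a picture, given as the dict that the camera call returned (one of the last four; its "shot" number tells which), for a name from the list of things; names that differ only in an ending like _2 or _b are one class to them, and where a whole thing is asked for, a point or a joint stands for the part that bears it (a point fixed in the world has none). Each returns a list of dicts, best first, with "confidence" (0 to 1); they miss things now and then, are a little off and sometimes report something else, mostly with a low value. They report only what shows in the picture. A call takes as long as a camera call.
- vision.find_in(picture, name): "xyz" ([x, y, z] in mm, in the coordinates of the camera as it stood for that picture, good to about 4 mm: the middle of the surface that is visible of it).
- vision.regions_of(picture, name): "mask" (400x640 bool, what is visible of it).
The state is a dict: "time": time; "joint_positions": joint angles; "dq": joint speeds; "tau": joint torques, N m; "tool_pos": TCP position; "tcp_rot": TCP orientation; "contact_force": force on the tool from outside, world axes, zero at the start; "moment": the same for the moment, N m; "grip_width": finger opening in mm.
Only numpy, scipy, OpenCV 4.12 (cv2) and the standard library are available. Lean on these libraries where they do the work, as an engineer would, in place of code of your own. Each camera call takes 0.05 s, during which the arm holds its last target. There are 200 camera calls.

## Working session

There is one attempt and no reset: what is moved stays moved. The work goes in short steps, Python scripts to look and compute and a tool call to move; the robot and the scene stay as the last step left them, time stands still between calls to the robot, and variables do not carry over. Pictures are saved under pics/ and viewed, about 8 in all and at most 12, crops included, and the job is handed in when it is done.

Besides the shell and the picture viewer there is one more tool, called as name(argument=value, ...), one argument or row to a line, values as JSON. arm_command: Moves the arm, as the interface text tells. Its arguments: {"type":"object","properties":{"deltas":{"type":"array","items":{"type":"array","items":{"type":"number"}}},"claw":{"type":"number"}},"required":["deltas"]}

```bash
mkdir -p pics
cat > h.py <<'E'
import numpy as np, cv2
from plant import bot, vision, job
def px(c,p):
    q=c["world_to_cam"]@np.append(p,1); u=c["camera_matrix"]@q[:3]; return u[:2]/u[2]
def ray(c,uv,z):
    W=np.linalg.inv(c["world_to_cam"]); d=W[:3,:3]@np.linalg.inv(c["camera_matrix"])@np.array([uv[0],uv[1],1.]); o=W[:3,3]
    return o+d*(z-o[2])/d[2]
def w(c,xyz): return (np.linalg.inv(c["world_to_cam"])@np.append(xyz,1))[:3]
def save(c,n,crop=None,s=1):
    im=c["img"][:,:,::-1]
    if crop: a,b,e,f=crop; im=im[b:f,a:e]
    cv2.imwrite("pics/"+n,cv2.resize(im,None,fx=s,fy=s,interpolation=cv2.INTER_CUBIC))
def mask_world(c,m,z):
    ys,xs=np.nonzero(m); return np.array([ray(c,(x,y),z)[:2] for x,y in zip(xs,ys)])
E
cat > m1.py <<'E'
from h import *
np.set_printoptions(precision=1,suppress=True)
o=bot.get_obs(); print(o["time"],o["tool_pos"],o["tcp_rot"],o["grip_width"],o["contact_force"])
for cn in("top","side"):
    c=vision.capture(cn); save(c,cn+"1.png",s=1.25)
    for n in ["fob","opener","opener_tail","opener_head","door_key","door_key_tip","small_key","tray_in","peg","dish","glasses_case","sanitiser","candle_cup","torch"]:
        r=vision.find_in(c,n)
        print(cn,n,[(w(c,k["xyz"]).round(1).tolist(),px(c,w(c,k["xyz"])).round().tolist(),round(k["confidence"],2)) for k in r[:2]])
E
python3 m1.py
```

```text
0.0 [ 212.  -479.9  234. ] [-1.6  0.  -2.7] 92.28492390612355 [0.2 0.2 0.2]
top fob [([596.2, 310.0, 8.5], [161.0, 202.0], 0.64), ([763.6, 121.2, 15.9], [240.0, 135.0], 0.61)]
top opener [([430.7, 130.8, 4.6], [233.0, 271.0], 0.83)]
top opener_tail [([429.6, 129.6, 3.9], [233.0, 272.0], 0.85)]
top opener_head []
top door_key [([603.1, 113.4, 5.5], [242.0, 200.0], 0.7), ([573.8, -187.8, 26.5], [366.0, 211.0], 0.54)]
top door_key_tip [([607.3, 107.4, 10.9], [244.0, 198.0], 0.52)]
top small_key [([430.2, 132.3, 6.2], [232.0, 271.0], 0.57), ([460.8, 308.0, 11.2], [159.0, 258.0], 0.55)]
top tray_in [([574.2, -191.0, 31.7], [368.0, 211.0], 0.97)]
top peg [([571.5, -185.7, 31.2], [365.0, 212.0], 0.74)]
top dish [([763.5, 118.6, 16.4], [241.0, 135.0], 0.92), ([573.8, -184.0, 33.0], [365.0, 211.0], 0.33)]
top glasses_case [([733.8, 278.9, 46.4], [172.0, 143.0], 0.96)]
top sanitiser [([636.9, -449.0, 74.4], [481.0, 182.0], 0.92)]
top candle_cup [([779.9, -1.8, 36.6], [289.0, 127.0], 0.57)]
top torch [([485.7, -471.0, 25.0], [486.0, 249.0], 0.64)]
side fob [([588.8, 312.7, 12.8], [200.0, 334.0], 0.76)]
side opener [([430.9, 133.6, 3.3], [318.0, 313.0], 0.97)]
side opener_tail [([433.6, 138.9, 7.5], [315.0, 313.0], 0.88)]
side opener_head [([434.3, 132.3, -0.8], [317.0, 313.0], 0.69)]
side door_key [([599.3, 111.2, 3.3], [264.0, 266.0], 0.46)]
side door_key_tip [([596.0, 108.1, 6.3], [266.0, 265.0], 0.64)]
side small_key [([455.7, 315.9, 3.8], [250.0, 376.0], 0.65)]
side tray_in [([562.9, -172.5, 31.1], [349.0, 192.0], 0.88)]
side peg [([560.4, -171.7, 37.7], [349.0, 190.0], 0.98)]
side dish [([762.1, 112.3, 16.3], [211.0, 230.0], 0.74), ([721.7, 291.5, 42.1], [160.0, 285.0], 0.54)]
side glasses_case [([724.0, 289.7, 40.8], [160.0, 284.0], 0.83)]
side sanitiser []
side candle_cup [([558.4, -158.3, 35.7], [347.0, 194.0], 0.74), ([764.2, -4.1, 49.8], [242.0, 191.0], 0.6)]
side torch []
```

View pics/top1.png

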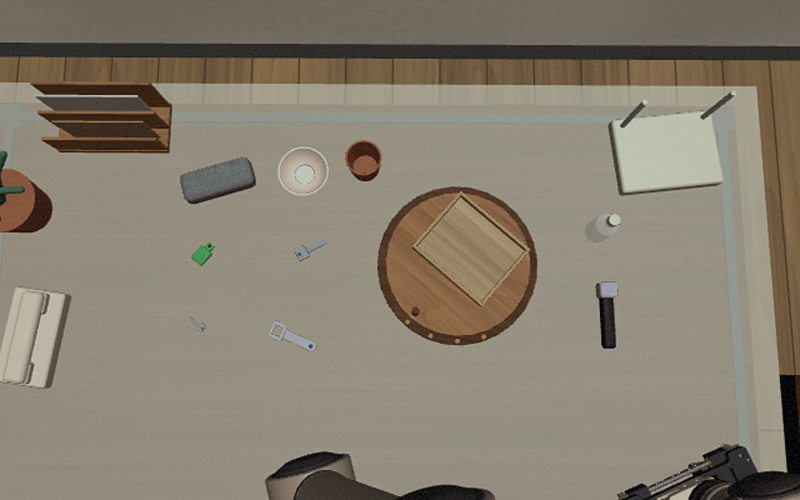

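View pics/side1.png

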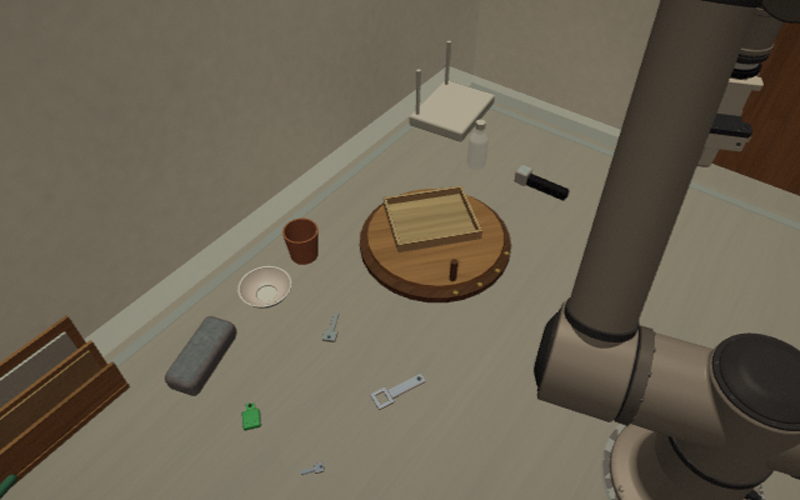

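The top view (shown at 1.25x) has the fob at (203,254) with its lug up-right, the door key's bow at (302,254) with the blade up-right, and the opener's ring at (277,329) with its tail at (314,347). The peg is at (416,311), with the studs below it running to the right, and the tray sits at (470,248). Next I'll get exact poses from the masks.

```bash
cat > m2.py <<'E'
from h import *
np.set_printoptions(precision=1,suppress=True)
for cn in("top","side"):
    c=vision.capture(cn)
    for n,z in [("fob",7),("opener",6),("door_key",5),("small_key",4),("tray_in",45),("turntable_axis",32)]:
        r=vision.regions_of(c,n)
        for k in r[:2]:
            m=k["mask"]; P=mask_world(c,m,z)
            if len(P)<5: continue
            mu=P.mean(0); U,S,V=np.linalg.svd(P-mu,full_matrices=False); q=(P-mu)@V.T
            mid=mu+V.T@((q.max(0)+q.min(0))/2)
            print(cn,n,round(k["confidence"],2),len(P),"mean",mu,"mid",mid,"ang",np.degrees(np.arctan2(V[0,1],V[0,0])).round(1),"ext",np.ptp(q,axis=0),"skew",(q**3).mean(0))
            if n=="tray_in":
                b=cv2.boxPoints(cv2.minAreaRect(np.argwhere(m)[:,::-1].astype(np.float32)))
                print("corners@54",[ray(c,p,54)[:2].round(1).tolist() for p in b])
    # brass studs, dark peg
    hsv=cv2.cvtColor(c["img"],cv2.COLOR_RGB2HSV)
    if cn=="top":
        sub=c["img"][150:280,300:435]; 
        m=((hsv[...,1]>110)&(hsv[...,2]>150)&(hsv[...,0]>12)&(hsv[...,0]<32)).astype(np.uint8)
        m[:240]=0; n_,l,s,ce=cv2.connectedComponentsWithStats(m)
        for i in range(1,n_):
            if 300<ce[i][0]<435: print("stud",ce[i],s[i,4],ray(c,ce[i],18)[:2])
    save(c,cn+"2.png",(130,140,440,290) if cn=="top" else (180,140,420,390),2.5 if cn=="top" else 2.4)
E
python3 m2.py
```

```text
top fob 0.68 184 mean [595.5 309. ] mid [597.8 307.2] ang 140.8 ext [44.6 30.5] skew [-352.2   20.6]
top opener 0.56 329 mean [434.6 129.7] mid [433.7 127.4] ang 66.1 ext [93.2 31.5] skew [-1610.6     6.9]
top door_key 0.46 157 mean [603.6 103.8] mid [606.9  97.3] ang 116.7 ext [62.  25.7] skew [-3433.8     3.1]
top door_key 0.31 10327 mean [ 578.  -189.6] mid [ 579.3 -189.3] ang 74.3 ext [281.  280.2] skew [3270.9 7640.1]
top small_key 0.43 55 mean [457.2 310.9] mid [458.7 313.5] ang -126.2 ext [31.9 14. ] skew [-352.1   -2.2]
top tray_in 0.67 10342 mean [ 572.5 -186.5] mid [ 573.4 -186. ] ang 128.2 ext [273.5 270.6] skew [-5030.8  4404.8]
corners@54 [[707.3, -50.6], [708.8, -321.6], [439.7, -315.3], [437.9, -53.2]]
top tray_in 0.52 209 mean [428.3 113. ] mid [431.  120.3] ang 68.4 ext [85.3 21.3] skew [924.   -1.9]
corners@54 [[436.0, 162.1], [455.9, 155.3], [427.0, 75.3], [407.2, 82.3]]
top turntable_axis 0.7 253 mean [432.8 121.5] mid [432.7 123.2] ang 64.9 ext [88.9 27.9] skew [1770.3  -11.6]
top turntable_axis 0.65 10284 mean [ 574.5 -187.3] mid [ 576.4 -187.3] ang 136.5 ext [2
[... 873 characters left out ...]
015 mean [747.4 279.4] mid [748.7 275.9] ang 109.5 ext [153.8  80.1] skew [-7597.3   189.8]
side small_key 0.63 95 mean [453.9 312.4] mid [456.2 314.9] ang -127.5 ext [33.5 15.7] skew [-494.1   -1.3]
side tray_in 0.76 7171 mean [ 560.4 -167.5] mid [ 567.6 -178.3] ang 121.1 ext [295.9 271.3] skew [-48630.2   4362.9]
corners@54 [[750.7, -176.5], [539.2, -380.6], [382.4, -140.6], [565.1, 28.2]]
side tray_in 0.44 1119 mean [741.1 123. ] mid [741.3 121.9] ang 144.5 ext [99.7 95.9] skew [-305.  -363.1]
corners@54 [[808.2, 122.0], [729.5, 63.9], [662.3, 134.4], [736.4, 188.9]]
side turntable_axis 0.84 8755 mean [ 558.1 -161.9] mid [ 566.2 -173.3] ang 119.5 ext [323.1 301.1] skew [-71799.    6521.9]
```

View pics/top2.png

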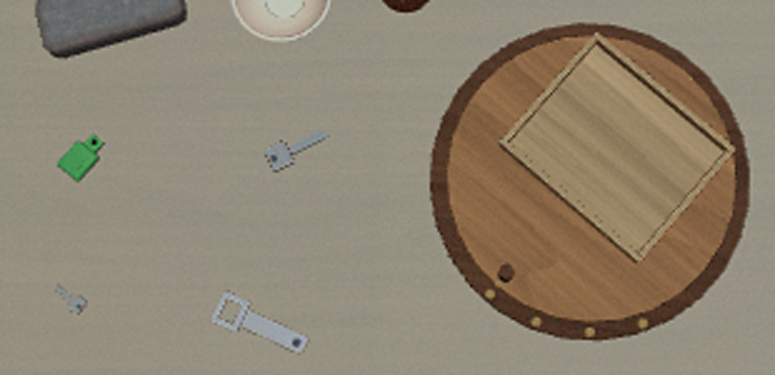

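The studs show clearly in crop 2 at (490,294), (536,322), (590,331) and (642,323). The peg is at (505,272), and the tray corners are at (597,35), (733,150), (638,260) and (500,143). I'll fit the axis and tray, then plan the first move.

```bash
cat > plan.py <<'E'
from h import *
import sys
def go(p,yaw=None,cur=None):
    o=bot.get_obs(); t=o["tool_pos"]; y0=np.degrees(o["tcp_rot"][2])
    yaw=y0 if yaw is None else yaw
    tw=-((yaw-y0+180)%360-180)
    d=np.array(p)-t; a=np.radians(yaw)
    s=[d[0]*np.cos(a)+d[1]*np.sin(a),-d[2],-d[0]*np.sin(a)+d[1]*np.cos(a)]
    print("t",round(o["time"],2),"at",np.round(t,1),"yaw",round(y0,1),"w",round(o["grip_width"],1),"F",np.round(o["contact_force"],1),"\n  twist",round(tw,1),"then tool shift mm",np.round(s,1),"len",round(np.linalg.norm(s)))
if __name__=="__main__":
    v=[float(x) for x in sys.argv[1:]]; go(v[:3],v[3] if len(v)>3 else None)
E
python3 - <<'E'
from h import *
c=vision.capture("top")
f=lambda p:(130+p[0]/2.5,140+p[1]/2.5)
for z,L in[(17,[(490,294),(536,322),(590,331),(642,323)]),(82,[(505,270)]),(54,[(597,35),(733,150),(638,260),(500,143)])]:
    P=np.array([ray(c,f(p),z)[:2] for p in L]); print(z,P.round(1).tolist(),P.mean(0).round(1))
    if z==17:
        from scipy.optimize import least_squares
        A=lambda q:[q[0]+147*np.cos(q[2]+np.arange(4)*.35),q[1]+147*np.sin(q[2]+np.arange(4)*.35)]
        r=least_squares(lambda q:np.ravel(np.array(A(q)).T-P),[577,-187,2.43]); q=r.x; print("axis",q[:2],np.degrees(q[2]),"res",r.fun.round(1))
        pk=lambda a:q[:2]+125*np.array([np.cos(q[2]+a),np.sin(q[2]+a)]); print("peg home",pk(0),"third",pk(1.05))
E
python3 plan.py 430 124 60 -113.8
python3 - <<'E'
from h import *
c=vision.capture("side")
for z,L in[(54,[(386,203),(464,189),(481,236),(399,248)]),(82,[(454,260)])]:
    P=np.array([ray(c,(a/1.25,b/1.25),z)[:2] for a,b in L]); print("side",z,P.round(1).tolist(),P.mean(0))
E
```

```text
17 [[463.8, -92.6], [437.7, -136.3], [429.6, -187.4], [437.4, -236.8]] [ 442.1 -163.3]
axis [ 575.95231239 -187.36471064] 139.71651660834442 res [-0.   0.3  0.3 -0.2 -0.6  0.5  0.3 -0.6]
peg home [ 480.59546894 -106.54347328] third [ 458.39928947 -229.8651436 ]
82 [[482.4, -105.3]] [ 482.4 -105.3]
54 [[708.1, -192.9], [598.1, -319.5], [494.3, -229.1], [603.4, -100.9]] [ 601.  -210.6]
t 2.25 at [ 212.1 -480.3  234.7] yaw -156.2 w 92.2 F [ 0.2  0.4 -0.3] 
  twist -42.4 then tool shift mm [-640.8  174.7  -44.4] len 666
side 54 [[693.2, -179.7], [586.7, -313.1], [485.1, -214.6], [595.4, -93.1]] [ 590.12225583 -200.1353322 ]
side 82 [[481.0, -107.5]] [ 481.00764195 -107.47989698]
```

arm_command(
  deltas=[
    [0,0,0,-8.5],
    [0,0,0,-8.5],
    [0,0,0,-8.5],
    [0,0,0,-8.5],
    [0,0,0,-8.4],
  ],
  claw=120,
)

```text
time: 2.8
tool_pos: [212.1, -480.3, 234.7]
tcp_rot: [-1.571, -0.0, -1.98]
contact_force: [0.9, 0.3, -0.1]
grip_width: 56.6
```

arm_command(
  deltas=[
    [-0.043,0.01,-0.003,0],
    [-0.043,0.01,-0.003,0],
    [-0.043,0.01,-0.003,0],
    [-0.043,0.01,-0.003,0],
    [-0.043,0.01,-0.003,0],
  ],
)

```text
time: 3.3
tool_pos: [285.3, -275.9, 184.5]
tcp_rot: [-1.57, -0.0, -1.986]
contact_force: [0.5, 0.2, -0.6]
grip_width: 48.6
```

arm_command(
  deltas=[
    [-0.043,0.01,-0.003,0],
    [-0.043,0.01,-0.003,0],
    [-0.043,0.01,-0.003,0],
    [-0.043,0.01,-0.003,0],
    [-0.043,0.01,-0.003,0],
  ],
)

```text
time: 3.8
tool_pos: [358.5, -73.2, 134.7]
tcp_rot: [-1.569, -0.0, -1.986]
contact_force: [1.0, -0.2, -0.6]
grip_width: 48.1
```

```bash
python3 plan.py 430 124 60 -113.8
```

```text
t 3.8 at [358.5 -73.2 134.7] yaw -113.8 w 48.1 F [ 1.  -0.2 -0.6] 
  twist 0.0 then tool shift mm [-209.2   74.7  -14.2] len 223
```

arm_command(
  deltas=[
    [-0.042,0.015,-0.003,0],
    [-0.042,0.015,-0.003,0],
    [-0.042,0.015,-0.003,0],
    [-0.042,0.015,-0.003,0],
    [-0.041,0.015,-0.002,0],
  ],
)

```text
time: 4.3
tool_pos: [430.0, 124.2, 59.2]
tcp_rot: [-1.57, 0.0, -1.985]
contact_force: [0.2, 0.6, 1.0]
grip_width: 48.7
```

Run:
```python
from h import *
from plan import go
go([430,124,10],-113.8)
a=vision.capture("top"); b=vision.capture("side")
A=cv2.resize(a["img"][210:330,180:300],(480,480),interpolation=2); B=cv2.resize(b["img"][250:370,250:330],(320,480),interpolation=2)
cv2.imwrite("pics/op1.png",np.hstack([A,B])[:,:,::-1])
```

```text
t 4.3 at [430.  124.2  59.2] yaw -113.8 w 48.7 F [0.2 0.6 1. ] 
  twist 0.0 then tool shift mm [ 0.2 49.2  0.1] len 49
```

View pics/op1.png

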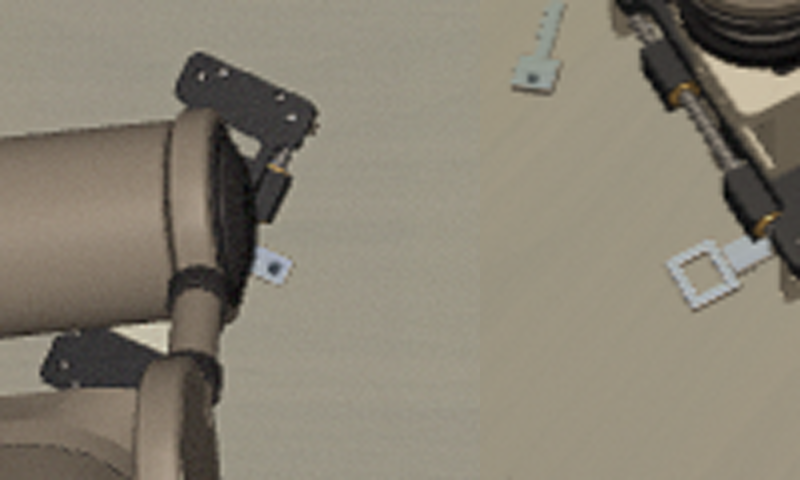

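In the left (top) panel the opener's tail sticks out at (275,262). In the right (side) panel the ring is at (705,275), so the bar lies between the fingers. Descending to grip.

arm_command(
  deltas=[
    [0,0.02,0,0],
    [0,0.015,0,0],
    [0,0.009,0,0],
    [0,0.005,0,0],
    [0,0,0,0],
  ],
)

```text
time: 4.9
tool_pos: [429.3, 121.8, 10.5]
tcp_rot: [-1.571, -0.0, -1.986]
contact_force: [-1.1, -0.4, 0.5]
grip_width: 48.4
```

arm_command(
  deltas=[
    [0,0,0,0],
    [0,0,0,0],
    [0,0,0,0],
    [0,0,0,0],
    [0,0,0,0],
  ],
  claw=255,
)

```text
time: 5.4
tool_pos: [429.6, 122.2, 10.9]
tcp_rot: [-1.57, 0.0, -1.986]
contact_force: [0.1, -0.1, 3.3]
grip_width: 16.8
```

arm_command(
  deltas=[
    [0,0,0,0],
    [0,-0.02,0,0],
    [0,-0.04,0,0],
    [0,-0.045,0,0],
    [0,0,0,0],
  ],
)

```text
time: 5.9
tool_pos: [432.6, 122.7, 120.4]
tcp_rot: [-1.562, 0.005, -1.986]
contact_force: [-0.2, -0.2, -0.6]
grip_width: 17.6
```

Run:
```python
from h import *
from plan import go
C=np.array([600,-208.]); u=np.array([np.cos(np.radians(-40.3)),np.sin(np.radians(-40.3))]); v=np.array([-u[1],u[0]])
for n,x,y in[("opener",28,-5),("key",-45,-35),("fob",-30,36)]: print(n,(C+x*u+y*v).round(1))
p=C+28*u-5*v; go([*p,115],-130.3)
```

```text
opener [ 618.1 -229.9]
key [ 543.  -205.6]
fob [ 600.4 -161.1]
t 5.9 at [432.6 122.7 120.4] yaw -113.8 w 17.6 F [-0.2 -0.2 -0.6] 
  twist 16.5 then tool shift mm [148.9   5.4 369.5] len 398
```

arm_command(
  deltas=[
    [0,0,0,8.25],
    [0,0,0,8.25],
    [0.0149,0,0.037,0],
    [0.0149,0,0.037,0],
    [0.0149,0,0.037,0],
  ],
)

```text
time: 6.4
tool_pos: [485.3, 15.4, 114.9]
tcp_rot: [-1.572, -0.001, -2.273]
contact_force: [0.2, 0.7, 0.2]
grip_width: 16.7
```

arm_command(
  deltas=[
    [0.0149,0,0.037,0],
    [0.0149,0,0.037,0],
    [0.0149,0,0.037,0],
    [0.0149,0,0.037,0],
    [0.0149,0,0.037,0],
  ],
)

```text
time: 6.9
tool_pos: [578.3, -161.5, 114.5]
tcp_rot: [-1.572, -0.0, -2.274]
contact_force: [0.7, 0.3, -0.6]
grip_width: 17.0
```

arm_command(
  deltas=[
    [0.0149,0,0.037,0],
    [0.0149,0,0.037,0],
    [0,0,0,0],
  ],
)

```text
time: 7.2
tool_pos: [616.3, -235.2, 113.9]
tcp_rot: [-1.569, -0.001, -2.278]
contact_force: [-0.1, 0.2, -0.6]
grip_width: 17.1
```

Run:
```python
from h import *
from plan import go
go([618.1,-229.9,50],-130.3)
a=vision.capture("top"); b=vision.capture("side")
A=cv2.resize(a["img"][140:290,290:440],(480,480),interpolation=2); B=cv2.resize(b["img"][110:270,260:420],(320,320),interpolation=2); B=cv2.copyMakeBorder(B,0,160,0,0,0)
cv2.imwrite("pics/op2.png",np.hstack([A,B])[:,:,::-1])
```

```text
t 7.2 at [ 616.3 -235.2  113.9] yaw -130.5 w 17.1 F [-0.1  0.2 -0.6] 
  twist -0.2 then tool shift mm [-5.2 63.9 -2.1] len 64
```

View pics/op2.png

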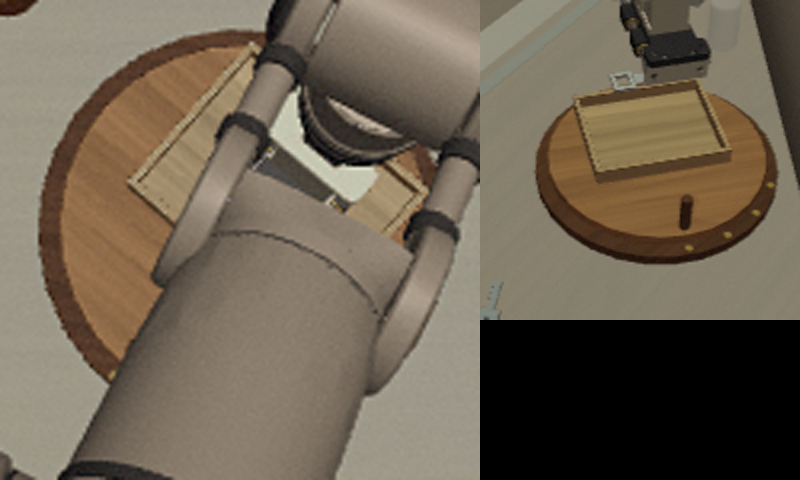

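The opener is held over the tray, with its ring at (622,80) in the right panel. Lowering and releasing.

arm_command(
  deltas=[
    [-0.005,0.02,-0.002,0],
    [0,0.02,0,0],
    [0,0.015,0,0],
    [0,0.007,0,0],
    [0,0,0,0],
  ],
)

```text
time: 7.8
tool_pos: [616.4, -224.7, 52.6]
tcp_rot: [-1.573, -0.001, -2.273]
contact_force: [0.1, -0.7, -0.1]
grip_width: 17.1
```

arm_command(
  deltas=[
    [0,0,0,0],
    [0,0,0,0],
    [0,0,0,0],
  ],
  claw=182,
)

```text
time: 8.1
tool_pos: [617.6, -225.8, 54.7]
tcp_rot: [-1.569, 0.0, -2.274]
contact_force: [-0.7, 0.4, 0.5]
grip_width: 26.4
```

arm_command(
  deltas=[
    [0,-0.02,0,0],
    [0,-0.045,0,0],
  ],
)

```text
time: 8.3
tool_pos: [614.9, -224.6, 115.8]
tcp_rot: [-1.579, -0.002, -2.274]
contact_force: [0.5, -0.8, 0.1]
grip_width: 26.3
```

```bash
python3 plan.py 596 117 115 -63.2
```

```text
t 8.3 at [ 614.9 -224.6  115.8] yaw -130.3 w 26.3 F [ 0.5 -0.8  0.1] 
  twist -67.1 then tool shift mm [-313.5    0.8  137.1] len 342
```

arm_command(
  deltas=[
    [0,0,0,-8.4],
    [0,0,0,-8.4],
    [0,0,0,-8.4],
    [0,0,0,-8.4],
    [0,0,0,-8.4],
  ],
)

```text
time: 8.8
tool_pos: [617.3, -225.7, 119.4]
tcp_rot: [-1.57, -0.001, -1.535]
contact_force: [-0.2, -0.1, 1.2]
grip_width: 26.2
```

arm_command(
  deltas=[
    [0,0,0,-8.4],
    [0,0,0,-8.4],
    [0,0,0,-8.4],
    [-0.0348,0,0.0152,0],
    [-0.0348,0,0.0152,0],
  ],
  claw=115,
)

```text
time: 9.3
tool_pos: [612.7, -149.9, 119.1]
tcp_rot: [-1.57, -0.001, -1.103]
contact_force: [-0.1, 0.2, -0.0]
grip_width: 50.5
```

arm_command(
  deltas=[
    [-0.0348,0,0.0152,0],
    [-0.0348,0,0.0152,0],
    [-0.0348,0,0.0152,0],
    [-0.0348,0,0.0152,0],
    [-0.0348,0,0.0152,0],
  ],
)

```text
time: 9.8
tool_pos: [601.7, 41.2, 119.4]
tcp_rot: [-1.57, -0.001, -1.101]
contact_force: [0.2, -0.5, -0.1]
grip_width: 50.0
```

arm_command(
  deltas=[
    [-0.0348,0,0.0152,0],
    [-0.0348,0,0.0152,0],
    [0,0.03,0,0],
    [0,0,0,0],
  ],
)

```text
time: 10.2
tool_pos: [595.1, 116.6, 86.2]
tcp_rot: [-1.576, 0.002, -1.099]
contact_force: [0.3, -0.5, 0.4]
grip_width: 50.3
```

```bash
python3 plan.py 596 117 10 -63.2
```

```text
t 10.2 at [595.1 116.6  86.2] yaw -63.0 w 50.3 F [ 0.3 -0.5  0.4] 
  twist 0.2 then tool shift mm [ 0.1 76.2  1. ] len 76
```

arm_command(
  deltas=[
    [0,0.03,0,0],
    [0,0.025,0.001,0],
    [0,0.015,0,0],
    [0,0,0,0],
    [0,0,0,0],
  ],
)

```text
time: 10.7
tool_pos: [598.8, 115.7, 19.7]
tcp_rot: [-1.57, -0.0, -1.102]
contact_force: [0.7, -0.2, -0.6]
grip_width: 50.0
```

```bash
python3 plan.py 596 117 9.5 -63.2
```

```text
t 10.7 at [598.8 115.7  19.7] yaw -63.1 w 50.0 F [ 0.7 -0.2 -0.6] 
  twist 0.1 then tool shift mm [-2.5 10.2 -1.9] len 11
```

arm_command(
  deltas=[
    [-0.002,0.006,-0.001,0],
    [0,0.004,0,0],
    [0,0,0,0],
  ],
)

```text
time: 11.0
tool_pos: [596.1, 117.5, 8.6]
tcp_rot: [-1.571, 0.0, -1.101]
contact_force: [0.6, 0.4, 0.1]
grip_width: 50.4
```

arm_command(
  deltas=[
    [0,0,0,0],
    [0,0,0,0],
    [0,0,0,0],
    [0,0,0,0],
    [0,0,0,0],
  ],
  claw=255,
)

```text
time: 11.5
tool_pos: [596.5, 117.4, 8.8]
tcp_rot: [-1.571, -0.0, -1.101]
contact_force: [0.0, 0.0, 0.3]
grip_width: 23.5
```

arm_command(
  deltas=[
    [0,-0.02,0,0],
    [0,-0.04,0,0],
    [0,-0.04,0,0],
    [0,0,0,0],
    [0,0,0,0],
  ],
)

```text
time: 12.0
tool_pos: [596.8, 117.5, 109.7]
tcp_rot: [-1.569, -0.001, -1.101]
contact_force: [-0.9, 0.4, 0.8]
grip_width: 23.1
```

```bash
python3 plan.py 543 -205.6 115 -40.3
```

```text
t 12.0 at [596.8 117.5 109.7] yaw -63.1 w 23.1 F [-0.9  0.4  0.8] 
  twist -22.8 then tool shift mm [ 167.9   -5.3 -281.2] len 328
```

arm_command(
  deltas=[
    [0,0,0,-7.6],
    [0,0,0,-7.6],
    [0,0,0,-7.6],
    [0.0187,0,-0.0312,0],
    [0.0187,0,-0.0312,0],
  ],
)

```text
time: 12.5
tool_pos: [583.3, 45.7, 106.7]
tcp_rot: [-1.573, 0.003, -0.7]
contact_force: [0.2, -0.5, -0.8]
grip_width: 23.4
```

arm_command(
  deltas=[
    [0.0187,0,-0.0312,0],
    [0.0187,0,-0.0312,0],
    [0.0187,0,-0.0312,0],
    [0.0187,0,-0.0312,0],
    [0.0187,0,-0.0312,0],
  ],
)

```text
time: 13.0
tool_pos: [553.6, -134.9, 106.9]
tcp_rot: [-1.572, 0.003, -0.703]
contact_force: [-0.0, 0.4, -0.0]
grip_width: 23.6
```

arm_command(
  deltas=[
    [0.0187,0,-0.0312,0],
    [0.0187,0,-0.0312,0],
    [0,0.02,0,0],
    [0,0,0,0],
    [0,0,0,0],
  ],
)

```text
time: 13.5
tool_pos: [542.3, -204.8, 87.4]
tcp_rot: [-1.571, 0.003, -0.703]
contact_force: [0.4, 0.9, 0.1]
grip_width: 23.3
```

```bash
python3 plan.py 543 -205.6 51 -40.3
```

```text
t 13.5 at [ 542.3 -204.8   87.4] yaw -40.3 w 23.3 F [0.4 0.9 0.1] 
  twist 0.0 then tool shift mm [ 1.  36.4 -0.2] len 36
```

arm_command(
  deltas=[
    [0,0.018,0,0],
    [0,0.013,0,0],
    [0,0.005,0,0],
    [0,0,0,0],
  ],
)

```text
time: 13.9
tool_pos: [542.9, -204.9, 52.0]
tcp_rot: [-1.571, 0.002, -0.702]
contact_force: [-0.6, -0.4, 0.1]
grip_width: 23.8
```

arm_command(
  deltas=[
    [0,0,0,0],
    [0,0,0,0],
    [0,0,0,0],
  ],
  claw=158,
)

```text
time: 14.2
tool_pos: [543.6, -205.8, 53.4]
tcp_rot: [-1.571, -0.001, -0.703]
contact_force: [-1.2, 0.3, 0.3]
grip_width: 34.6
```

arm_command(
  deltas=[
    [0,-0.02,0,0],
    [0,-0.045,0,0],
    [0,0,0,0],
  ],
)

```text
time: 14.5
tool_pos: [546.3, -207.2, 123.6]
tcp_rot: [-1.569, -0.011, -0.703]
contact_force: [1.7, 0.1, 1.1]
grip_width: 34.7
```

```bash
python3 plan.py 591 312 115 -38.6
```

```text
t 14.5 at [ 546.3 -207.2  123.6] yaw -40.3 w 34.7 F [1.7 0.1 1.1] 
  twist -1.7 then tool shift mm [-289.     8.6  433.7] len 521
```

arm_command(
  deltas=[
    [0,0,0,-1.7],
    [-0.0241,0,0.0361,0],
    [-0.0241,0,0.0361,0],
    [-0.0241,0,0.0361,0],
    [-0.0241,0,0.0361,0],
  ],
  claw=110,
)

```text
time: 15.0
tool_pos: [557.0, -31.0, 116.4]
tcp_rot: [-1.572, 0.002, -0.673]
contact_force: [1.7, 1.0, -1.3]
grip_width: 51.9
```

arm_command(
  deltas=[
    [-0.0241,0,0.0361,0],
    [-0.0241,0,0.0361,0],
    [-0.0241,0,0.0361,0],
    [-0.0241,0,0.0361,0],
    [-0.0241,0,0.0361,0],
  ],
)

```text
time: 15.5
tool_pos: [575.4, 185.3, 116.3]
tcp_rot: [-1.573, 0.001, -0.672]
contact_force: [0.5, -0.3, 0.2]
grip_width: 51.8
```

arm_command(
  deltas=[
    [-0.0241,0,0.0361,0],
    [-0.0241,0,0.0361,0],
    [-0.0241,0,0.0361,0],
    [0,0.03,0,0],
    [0,0.03,0,0],
  ],
)

```text
time: 16.0
tool_pos: [586.6, 315.1, 56.0]
tcp_rot: [-1.571, -0.0, -0.669]
contact_force: [-0.1, -0.3, -0.1]
grip_width: 52.2
```

arm_command(
  deltas=[
    [0,0.01,0,0],
    [0,0,0,0],
    [0,0,0,0],
  ],
)

```text
time: 16.3
tool_pos: [587.8, 313.2, 48.3]
tcp_rot: [-1.57, -0.0, -0.673]
contact_force: [0.3, 0.8, 0.2]
grip_width: 52.1
```

Run:
```python
from h import *
from plan import go
go([591,312,10],-38.6)
a=vision.capture("top"); b=vision.capture("side")
A=cv2.resize(a["img"][140:290,290:440],(480,480),interpolation=2); B=cv2.resize(b["img"][260:380,140:260],(320,320),interpolation=2); B=cv2.copyMakeBorder(B,0,160,0,0,0)
cv2.imwrite("pics/f1.png",np.hstack([A,B])[:,:,::-1])
```

```text
t 16.3 at [587.8 313.2  48.3] yaw -38.6 w 52.1 F [0.3 0.8 0.2] 
  twist 0.0 then tool shift mm [ 3.2 38.3  1.1] len 38
```

View pics/f1.png

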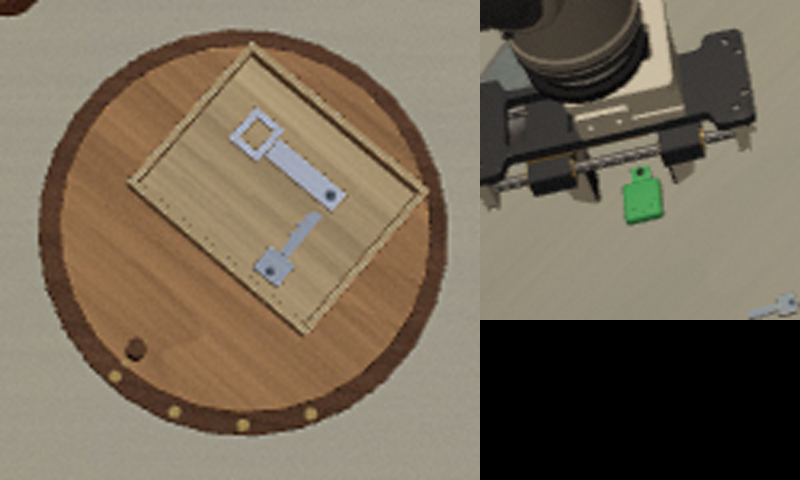

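The opener (ring at (258,132)) and the key (bow at (273,266)) both lie in the tray. The fob at (643,195) sits between the open fingers.

arm_command(
  deltas=[
    [0.003,0.018,0.001,0],
    [0,0.012,0,0],
    [0,0.005,0,0],
    [0,0.003,0,0],
    [0,0,0,0],
  ],
)

```text
time: 16.9
tool_pos: [590.1, 312.3, 9.3]
tcp_rot: [-1.571, 0.0, -0.673]
contact_force: [-0.5, 0.1, 0.7]
grip_width: 52.0
```

arm_command(
  deltas=[
    [0,0,0,0],
    [0,0,0,0],
    [0,0,0,0],
    [0,0,0,0],
    [0,0,0,0],
  ],
  claw=255,
)

```text
time: 17.4
tool_pos: [590.4, 312.4, 10.0]
tcp_rot: [-1.57, -0.0, -0.673]
contact_force: [0.3, 0.4, 1.2]
grip_width: 27.3
```

arm_command(
  deltas=[
    [0,-0.02,0,0],
    [0,-0.04,0,0],
    [0,-0.045,0,0],
    [0,0,0,0],
    [0,0,0,0],
  ],
)

```text
time: 17.9
tool_pos: [590.8, 312.5, 116.1]
tcp_rot: [-1.568, -0.001, -0.673]
contact_force: [0.1, 0.2, -0.6]
grip_width: 28.0
```

```bash
python3 plan.py 600.4 -161 115 -40.3
```

```text
t 17.9 at [590.8 312.5 116.1] yaw -38.6 w 28.0 F [ 0.1  0.2 -0.6] 
  twist 1.7 then tool shift mm [ 313.6    1.1 -354.9] len 474
```

arm_command(
  deltas=[
    [0,0,0,1.7],
    [0.0261,0,-0.0296,0],
    [0.0261,0,-0.0296,0],
    [0.0261,0,-0.0296,0],
    [0.0261,0,-0.0296,0],
  ],
)

```text
time: 18.4
tool_pos: [592.2, 153.0, 112.8]
tcp_rot: [-1.573, 0.002, -0.704]
contact_force: [-0.6, -0.0, -0.4]
grip_width: 27.5
```

arm_command(
  deltas=[
    [0.0261,0,-0.0296,0],
    [0.0261,0,-0.0296,0],
    [0.0261,0,-0.0296,0],
    [0.0261,0,-0.0296,0],
    [0.0261,0,-0.0296,0],
  ],
)

```text
time: 18.9
tool_pos: [596.1, -44.2, 112.9]
tcp_rot: [-1.572, 0.003, -0.704]
contact_force: [0.2, -0.5, -1.1]
grip_width: 27.4
```

arm_command(
  deltas=[
    [0.0261,0,-0.0296,0],
    [0.0261,0,-0.0296,0],
    [0.0261,0,-0.0296,0],
    [0,0.02,0,0],
    [0,0,0,0],
  ],
)

```text
time: 19.4
tool_pos: [597.0, -161.5, 90.6]
tcp_rot: [-1.573, 0.007, -0.706]
contact_force: [0.1, 0.9, -0.6]
grip_width: 27.3
```

```bash
python3 plan.py 600.4 -161 51 -40.3
```

```text
t 19.4 at [ 597.  -161.5   90.6] yaw -40.5 w 27.3 F [ 0.1  0.9 -0.6] 
  twist -0.2 then tool shift mm [ 2.2 39.6  2.6] len 40
```

arm_command(
  deltas=[
    [0,0.02,0,0],
    [0,0.013,0,0],
    [0,0.006,0,0],
    [0,0,0,0],
    [0,0,0,0],
  ],
)

```text
time: 19.9
tool_pos: [599.9, -160.9, 56.1]
tcp_rot: [-1.571, -0.0, -0.702]
contact_force: [-1.0, -0.1, 0.1]
grip_width: 27.7
```

arm_command(
  deltas=[
    [0,0,0,0],
    [0,0,0,0],
    [0,0,0,0],
  ],
  claw=152,
)

```text
time: 20.2
tool_pos: [599.8, -161.3, 56.3]
tcp_rot: [-1.571, -0.001, -0.703]
contact_force: [0.1, 0.2, -0.1]
grip_width: 36.8
```

arm_command(
  deltas=[
    [0,-0.02,0,0],
    [0,-0.045,0,0],
    [0,-0.035,0,0],
    [0,0,0,0],
  ],
)

```text
time: 20.6
tool_pos: [602.3, -162.3, 161.9]
tcp_rot: [-1.567, -0.011, -0.703]
contact_force: [0.4, 0.4, -0.1]
grip_width: 36.9
```

```bash
python3 plan.py 481.5 -106.5 125 -40.3
```

```text
t 20.6 at [ 602.3 -162.3  161.9] yaw -40.3 w 36.9 F [ 0.4  0.4 -0.1] 
  twist 0.0 then tool shift mm [-128.2   36.9  -35.6] len 138
```

arm_command(
  deltas=[
    [-0.032,0.009,-0.009,0],
    [-0.032,0.009,-0.009,0],
    [-0.032,0.009,-0.009,0],
    [-0.032,0.009,-0.009,0],
    [0,0,0,0],
  ],
  claw=130,
)

```text
time: 21.1
tool_pos: [473.4, -103.4, 117.8]
tcp_rot: [-1.573, 0.008, -0.702]
contact_force: [-0.5, 0.2, 0.6]
grip_width: 44.9
```

Run:
```python
from h import *
from plan import go
go([481.5,-106.5,57],-40.3)
a=vision.capture("top"); b=vision.capture("side")
A=cv2.resize(a["img"][140:290,290:440],(480,480),interpolation=2); B=cv2.resize(b["img"][120:280,260:420],(320,320),interpolation=2); B=cv2.copyMakeBorder(B,0,160,0,0,0)
cv2.imwrite("pics/g1.png",np.hstack([A,B])[:,:,::-1])
```

```text
t 21.1 at [ 473.4 -103.4  117.8] yaw -40.2 w 44.9 F [-0.5  0.2  0.6] 
  twist 0.1 then tool shift mm [ 8.2 60.8  2.9] len 61
```

View pics/g1.png

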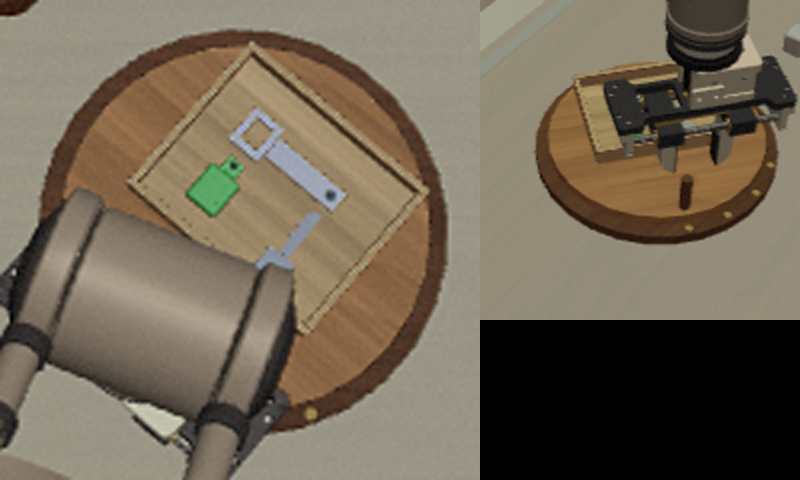

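All three things lie in the tray: fob (213,190), opener (288,160), key (290,245). The open fingers stand over the peg, which is at (687,192) in the right panel. Settling, then going down.

arm_command(
  deltas=[
    [0.005,0,0.002,0],
    [0,0,0,0],
    [0,0,0,0],
  ],
)

```text
time: 21.5
tool_pos: [484.6, -108.0, 119.7]
tcp_rot: [-1.571, -0.001, -0.703]
contact_force: [-0.1, -0.1, 1.0]
grip_width: 45.5
```

```bash
python3 plan.py 481.5 -106.5 57 -40.3
```

```text
t 21.5 at [ 484.6 -108.   119.7] yaw -40.3 w 45.5 F [-0.1 -0.1  1. ] 
  twist 0.0 then tool shift mm [-3.4 62.7 -0.8] len 63
```

arm_command(
  deltas=[
    [-0.003,0.018,-0.001,0],
    [0,0.02,0,0],
    [0,0.015,0,0],
    [0,0.01,0,0],
    [0,0,0,0],
  ],
)

```text
time: 22.0
tool_pos: [480.3, -106.3, 55.6]
tcp_rot: [-1.572, 0.002, -0.703]
contact_force: [-0.5, 0.3, -0.4]
grip_width: 45.2
```

arm_command(
  deltas=[
    [0,0,0,0],
    [0,0,0,0],
    [0,0,0,0],
    [0,0,0,0],
    [0,0,0,0],
  ],
  claw=255,
)

```text
time: 22.5
tool_pos: [481.2, -106.3, 57.2]
tcp_rot: [-1.57, -0.001, -0.703]
contact_force: [1.5, 2.3, 2.7]
grip_width: 13.5
```

arm_command(
  deltas=[
    [0,0,0,0],
    [0,0,0,0],
  ],
)

```text
time: 22.7
tool_pos: [481.2, -106.3, 57.2]
tcp_rot: [-1.57, -0.001, -0.703]
contact_force: [1.4, 2.6, 5.3]
grip_width: 13.6
```

```bash
python3 plan.py 481.5 -106.5 57 -40.3
```

```text
t 22.7 at [ 481.2 -106.3   57.2] yaw -40.3 w 13.6 F [1.4 2.6 5.3] 
  twist 0.0 then tool shift mm [0.4 0.2 0. ] len 0
```

arm_command(
  deltas=[
    [0.00017,0,-0.00654,-3],
    [0.00017,0,-0.00654,-3],
    [0.00017,0,-0.00654,-3],
    [0.00017,0,-0.00654,-3],
    [0.00017,0,-0.00654,-3],
  ],
)

```text
time: 23.2
tool_pos: [463.5, -134.1, 57.2]
tcp_rot: [-1.571, -0.001, -0.439]
contact_force: [2.0, 2.3, 3.8]
grip_width: 13.1
```

```bash
cat > arc.py <<'E'
from h import *
o=bot.get_obs(); d=o["tool_pos"][:2]-np.array([576,-187.4]); a=np.degrees(np.arctan2(d[1],d[0]))%360-139.7
print("t",o["time"],"radius",np.hypot(*d).round(1),"turned deg",a.round(2),"rad",np.radians(a).round(3),"yaw change",round(np.degrees(o["tcp_rot"][2])+40.3,1),"F",np.round(o["contact_force"],1),"M",np.round(o["moment"],2),"w",round(o["grip_width"],1))
E
python3 arc.py
```

```text
t 23.2 radius 124.5 turned deg 14.96 rad 0.261 yaw change 15.2 F [2.  2.3 3.8] M [ 0.35 -0.42  0.06] w 13.1
```

Tracking well, so I'll carry on to the third click.

arm_command(
  deltas=[
    [0.00017,0,-0.00654,-3],
    [0.00017,0,-0.00654,-3],
    [0.00017,0,-0.00654,-3],
    [0.00017,0,-0.00654,-3],
    [0.00017,0,-0.00654,-3],
  ],
)

```text
time: 23.7
tool_pos: [453.8, -165.0, 57.2]
tcp_rot: [-1.571, -0.002, -0.177]
contact_force: [3.4, 2.7, 3.2]
grip_width: 13.3
```

arm_command(
  deltas=[
    [0.00017,0,-0.00654,-3],
    [0.00017,0,-0.00654,-3],
    [0.00017,0,-0.00654,-3],
    [0.00017,0,-0.00654,-3],
    [0.00017,0,-0.00654,-3],
  ],
)

```text
time: 24.2
tool_pos: [452.5, -197.3, 57.2]
tcp_rot: [-1.571, -0.002, 0.084]
contact_force: [5.6, 6.3, 4.1]
grip_width: 13.4
```

```bash
python3 arc.py
```

```text
t 24.2 radius 123.9 turned deg 44.89 rad 0.784 yaw change 45.1 F [5.6 6.3 4.1] M [ 1.06 -0.86 -0.01] w 13.4
```

arm_command(
  deltas=[
    [0.00017,0,-0.00654,-3],
    [0.00017,0,-0.00654,-3],
    [0.00017,0,-0.00654,-3],
    [0.00017,0,-0.00654,-3],
    [0.00017,0,-0.00654,-3],
  ],
)

```text
time: 24.7
tool_pos: [459.5, -229.0, 57.2]
tcp_rot: [-1.571, -0.002, 0.346]
contact_force: [4.8, 7.1, 5.1]
grip_width: 13.3
```

arm_command(
  deltas=[
    [0,0,-0.0003,-0.2],
    [0,0,0,0],
    [0,0,0,0],
    [0,0,0,0],
  ],
)

```text
time: 25.1
tool_pos: [459.5, -228.9, 57.1]
tcp_rot: [-1.571, -0.002, 0.347]
contact_force: [4.2, 6.2, 4.7]
grip_width: 13.0
```

```bash
python3 arc.py
python3 - <<'E'
from h import *
a=vision.capture("top"); b=vision.capture("side")
print("third-stud/peg-foot line px side:",px(b,[437.7,-236.9,17]),"peg top exp",px(b,[458.4,-229.9,82]))
A=cv2.resize(a["img"][140:290,290:440],(400,400),interpolation=2); B=cv2.resize(b["img"][130:270,270:410],(400,400),interpolation=2)
cv2.imwrite("pics/end.png",np.hstack([A,B])[:,:,::-1])
E
```

```text
t 25.1 radius 123.6 turned deg 59.89 rad 1.045 yaw change 60.2 F [4.2 6.2 4.7] M [ 1.13 -0.77 -0.02] w 13.0
third-stud/peg-foot line px side: [404.26290379 202.08978465] peg top exp [398.76040134 181.73469652]
```

View pics/end.png

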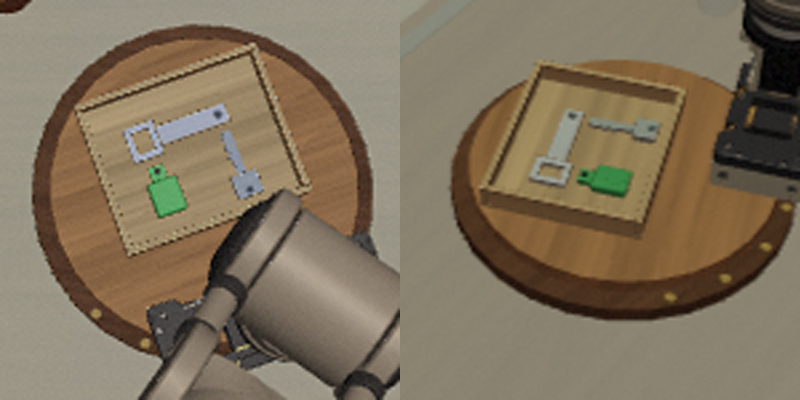

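The side panel shows the last stud at (786,207) right beside the gripper on the peg, and all three things are still in the tray. The tray edge has turned about 59.5°, against 59.9° by the arm's pose and 60.2° for the third click. The pull along the rim is about 4.4 N, close to the 4.5 N given for that click. Handing in.

```bash
python3 -c "
from h import *
print(job.close_job()); exec(open('arc.py').read())"
```

```text
the job is handed in; nothing more can be done
None
the job is handed in; nothing more can be done
```

The job is done and handed in at about 25 s of the 72 s allowed. With the turntable at home I put the opener, the door key and the fob in the tray. I then took the turntable anticlockwise by its peg to the third click and left the gripper holding it there.

**Last checks before hand-in:**
- **Tray:** the final pictures show all three things lying flat inside it.
- **Angle:** the arm's pose gives 1.045 rad and the turned tray edge about 1.04, against a target of 1.05. The last stud shows right beside the gripper on the peg. The gripper hides the peg itself, so I did not see it line up directly.
- **Grip and force:** the gripper reads 13 mm on the 14 mm peg. The force along the rim is about 4.4 N, close to the 4.5 N spring at that click.
- **Small mismatch:** the gripper ended 123.6 mm from my fitted axis, though the peg is at 125 mm. The sideways force from this was only a few newtons.
- **Not checked:** I took no last look at the small key and the other loose things. The arm kept clear of them, and no force reading showed a bump.

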